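# Seat the locating pins, then draw and hold the index plunger of a weld positioner

### The arm

A 6-joint arm with a two-finger parallel gripper is mounted at the origin on the work surface. World frame = base frame: x ahead of the robot, y to its left, z up, the work surface at z = 0. Lengths are in m, angles in rad, forces in N, time in s.
With the tool pointing down it reaches from about 0.375 to 0.825 m from the base axis. Payload 5.5 kg.
Tool frame: the origin (TCP) lies on the centre line of the jaws, within the pads' length; the fingertips stand r.tips_ahead ahead of it and the grasp point (between the pads) lies 5 mm behind it (r.tips_ahead is the distance from the TCP to the fingertips, in m); y points along the fingers, z is the direction in which the jaws open and shut, and the axes are right-handed (so a half turn about y gives the same grasp; the last joint's range is limited). The gripper opens to 85 mm and grips with 20 to 120 N. Pads are 22 mm wide; open, the fingers measure 114 mm over their backs; the gripper's body (76 mm by 85 mm) begins 54 mm behind the grasp point. The pads swing forward as they close: fully open they stand 13 mm farther back than shut.
Start: joints at [-1.328, 0.314, -0.047, 1.21, 0, 1.571], TCP at [0.144, -0.582, 0.245] pointing down, gripper open.
Joint ranges: [-2.67, 2.67], [-0.69, 1.73], [-1.03, 1.25], [-2.08, 2.16], [-1.42, 1.45], [-3.14, 3.14]. Speed limits (rad/s): [2.39, 2.39, 3.01, 3.14, 3.14, 3.14].

### API

Orientations are given as a rotation vector (axis times angle).
In Python, from plant import r gives the robot as it stands.
- The arm moves only by the shell command python3 -m crank 'ROWS' [FORCE]. ROWS is JSON, a list of rows, each a list of 7 numbers: the shift along the tool's x, y, z in cm, then the turn, a rotation vector about the tool's x, y, z in rad, then the opening, from 0 (shut) to 1 (fully open). In form: [[x, y, z, rx, ry, rz, fingers], ...]. A call has 1 to 20 rows; each row is the pose to reach, as a shift and turn from the pose commanded when the call began, along the tool's axes at that moment; what a row does not reach only later rows make up. A row lasts 1/12 s, in which the tool goes at most 41.7 mm and 7.16 degrees, less where a joint would pass 70% of its speed; a pose out of reach is approached as far as the arm can. A call with a gripper value outside its range is refused whole. The fingers move at their own pace and stop on an object; FORCE is the grip in N (left out, the last holds). Time passes only in rows, so rows that repeat a pose let the fingers close. It gives the time, the measured TCP pose, the force and the opening at its end, in the units of the state.
- r.get_state(): the state, without advancing time (a new reading comes with each control period).
- r.get_image(name): name is "side" or "top"; returns a dict with "color" (384x512x3 uint8, blue, green, red), "fx", "fy", "cx", "cy" (pixels), "k1" (the pictures are not rectified: a ray, as slopes to the right and down, at radius r is drawn at 1 + k1 r^2 times it, then the intrinsics apply), "cam_to_world" (4x4, takes a point from camera to world coordinates). Camera axes: x right, y down, z forward; pixel columns grow to the right and rows downward; lengths in m; the calibration is good to about 2 mm. A picture is of the moment at which its call begins. There is no depth.
- r.sign_off(): hands the job in, once; it reports no verdict.
The state is a dict: "time_s": time; "joints": joint angles; "joint_vel": joint speeds; "tau": joint torques, N m; "tcp_pos": TCP position; "orientation": TCP orientation; "contact_force": force on the tool from outside, world axes, zero at the start; "ft_torque": the same for the moment, N m; "finger_gap": finger opening in m.
Only numpy, scipy, OpenCV 4.12 (cv2) and the standard library are available. Lean on these libraries where they do the work, as an engineer would, in place of code of your own. Each camera call takes 0.05 s, during which the arm holds its last target.

### The job

On the welding positioner, press the two round-headed locating pins of the flange fully home, down onto the plate. Only once both are home, pull the black knob of the sprung index plunger straight up as far as it goes, so that its nose is clear of the index hole and the round table could be turned, and finish while still holding it there in the fingers (do not let go). Leave the other things on the bench where they are.

Things in the scene. Friction and masses are not known exactly. Their poses are not given: they have to be found in the camera images.
- positioner: Weld positioner, bolted down, does not turn: round steel index table 230 mm across, top 57 mm above the bench, ring of 12 dark holes. Origin on the bench under its centre, z up. On its own -x side a grey bracket 50 mm wide (80 to 150 mm from the centre, top 82 mm above the bench) carries the plunger's steel barrel (22 mm diameter, 98 mm from the centre, up to 112 mm above the bench).
- flange: The flange: dark steel plate 124 (along its y) x 76 x 8 mm clamped on the index table, top 65 mm above the bench, with a pipe stub 42 mm in diameter in its middle (top 95 mm above the bench). Round pins near two opposite corners (53 mm from the centre); at the other two, smaller hexagonal bolt heads, already tight (top 72 mm above the bench). Origin: centre of its underside.
- knob (a point): Centre of the plunger's black knob: an upright cylinder 32 mm in diameter and 24 mm tall, 12 mm above and below this point. With the plunger in its hole the knob's underside is 115 mm above the bench, its centre 127 mm and its top 139 mm. It moves straight up only.
- plunger (a joint): Travel of the index plunger in m: 0 = in its hole (nose 10 mm deep in the table), 0.018 = pulled fully up to its stop (nose 8 mm clear of the table). The spring pulls it back with about 7 N at 0 and 14 N at the stop; it snaps back when let go.
- pin_a_top (a point): Centre of the flat top of locating pin A: a steel pin with a round head 26 mm in diameter and 10 mm tall. Its head top is 75 mm above the bench when home and up to 87 mm when proud. It moves straight up and down only.
- pin_b_top (a point): Centre of the flat top of locating pin B, the same as pin A, at the opposite corner of the flange.
- pin_a (a joint): How far pin A is pressed in, in m: 0 = 12 mm proud, 0.012 = fully home (head down on the plate). It starts somewhere from 0 to 0.006, slides stiffly (about 7 N) and stays where it is left.
- pin_b (a joint): The same for pin B.
- spacer: Bystander: loose steel disc (spacer) 28 mm in diameter and 10 mm tall on the index table, on the side away from the plunger; origin at its underside's centre.
- clamp: Bystander: steel C-clamp lying on the bench beside the positioner, about 150 x 75 x 16 mm; origin on the bench at the middle of its back.
- angle: Bystander: offcut of steel angle, 100 x 40 x 40 mm, on the bench beside the positioner; origin on the bench.
- caster: Bystander: caster wheel 80 mm tall, standing on its wheel; origin at the wheel's foot.
- can: Bystander: plain aluminium can 60 mm in diameter, 170 mm tall; origin at its foot.
- hammer: Bystander: hammer lying on the bench; origin about its middle.
- brush: Bystander: brush lying on the bench; origin about its middle.

How it is judged:
By the outcome, as a careful person would: the job done as asked, in the order asked, and still so for the second after the job is handed in, while the arm keeps its last pose, push and grip.
It also fails if it takes over 45 s, if anything falls off the work surface, if the arm or the gripper's body presses on something with over 40 N, if the wrist force passes 120 N, or if a joint passes its speed limit or range.

## Working session

There is one attempt and no reset: what is moved stays moved. The work goes in short steps, Python scripts to look and compute and a shell command to move; the robot and the scene stay as the last step left them, time stands still between calls to the robot, and variables do not carry over. Pictures are saved under pics/ and viewed, and the job is handed in when it is done.

```bash
ls; mkdir -p pics; python3 - <<'E'
from plant import r
import cv2
print(r.get_state(), r.tips_ahead)
for n in("side","top"):
    d=r.get_image(n); cv2.imwrite(f"pics/{n}0.png",d["color"]); print(n,{k:d[k] for k in d if k!="color"})
E
```

```text
pics
{'time_s': 0.0, 'joints': array([-1.32803847e+00,  3.14213742e-01, -4.80651619e-02,  1.21016911e+00,
        1.50452282e-05,  1.57080714e+00]), 'joint_vel': array([-3.51592404e-04, -9.22293282e-04,  9.34686925e-05,  1.58816291e-04,
        7.32121846e-04,  1.26514991e-03]), 'tau': array([-2.15379354e-03, -5.39589536e+01,  3.39748871e+01,  1.93154742e-02,
       -1.08960860e-04, -2.19747437e-05]), 'tcp_pos': array([ 0.14410463, -0.58188793,  0.24444798]), 'orientation': array([-0.25542724,  2.09425926, -2.09079922]), 'contact_force': array([-0.0700137 ,  0.34930063, -0.22281885]), 'ft_torque': array([ 0.00653783, -0.01699715, -0.05326274]), 'finger_gap': 0.08591420041118207} 0.014
side {'fx': 354.76382404184955, 'fy': 354.76382404184955, 'cx': 252.1907079704539, 'cy': 189.48811861286143, 'k1': -0.10435974407736016, 'cam_to_world': array([[-0.89739732, -0.27858855,  0.34214978,  0.3080192 ],
       [-0.44113404,  0.58210489, -0.68304806,  0.62625745],
       [-0.00887769, -0.76389941, -0.64527426,  0.66692157],
       [ 0.        ,  0.        ,  0.        ,  1.        ]])}
top {'fx': 487.79939964925154, 'fy': 487.79939964925154, 'cx': 256.1940645489583, 'cy': 197.0268049775555, 'k1': -0.094514126707235, 'cam_to_world': array([[ 0.05194888, -0.97587612,  0.21205449,  0.33335239],
       [-0.99864317, -0.05153461,  0.00748394, -0.00784223],
       [ 0.00362475, -0.21215554, -0.97722919,  1.3622325 ],
       [ 0.        ,  0.        ,  0.        ,  1.        ]])}
```

View pics/side0.png

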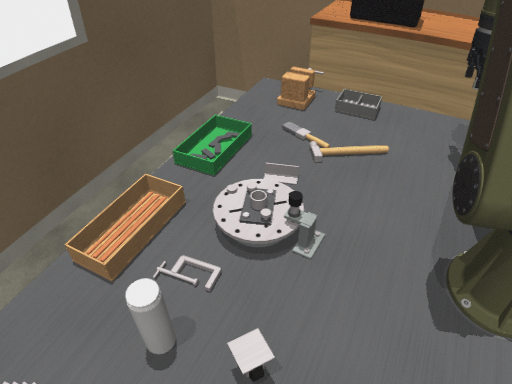

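View pics/top0.png

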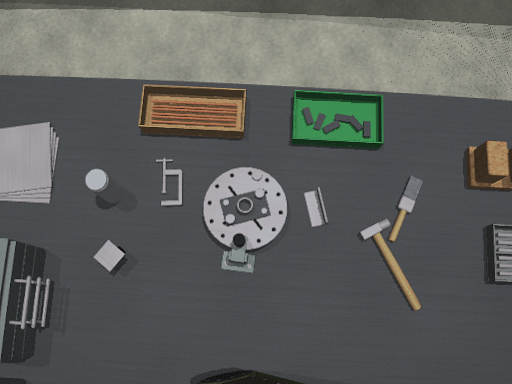

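The side view shows the table near (258,210) and the knob near (295,200). In the top view the table is at (245,208), the knob at (239,240), and the pin heads near (260,193) and (230,218). I'll zoom in on these.

```bash
python3 - <<'E'
import cv2
a=cv2.imread("pics/side0.png")[165:265,200:335]; b=cv2.imread("pics/top0.png")[160:280,195:295]
cv2.imwrite("pics/sz.png",cv2.resize(a,None,fx=5.9,fy=5.9,interpolation=cv2.INTER_CUBIC))
cv2.imwrite("pics/tz.png",cv2.resize(b,None,fx=5,fy=5,interpolation=cv2.INTER_CUBIC))
E
```

```text
(no output)
```

View pics/sz.png

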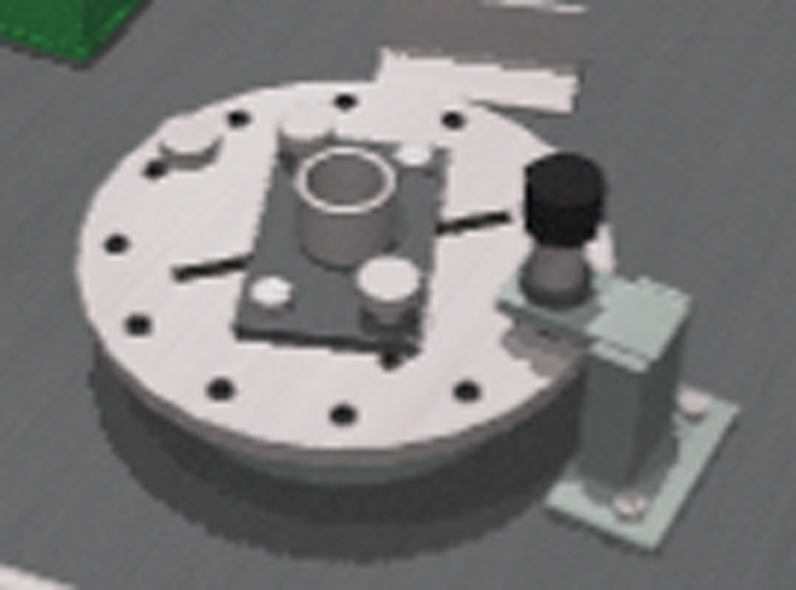

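View pics/tz.png

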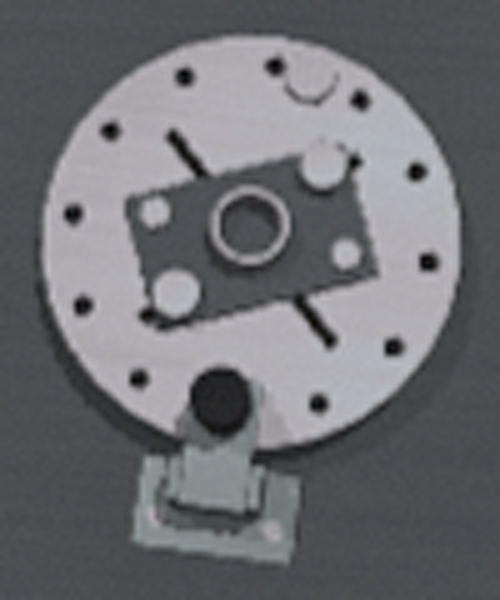

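```bash
cat > h.py <<'E'
from plant import r
import cv2, numpy as np
def ray(d,uv):
    K=np.array([[d["fx"],0,d["cx"]],[0,d["fy"],d["cy"]],[0,0,1]])
    p=cv2.undistortPoints(np.array([[uv]],float),K,np.array([d["k1"],0,0,0,0.]))[0,0]
    T=np.array(d["cam_to_world"]); v=T[:3,:3]@[p[0],p[1],1]; return T[:3,3],v/np.linalg.norm(v)
def plane(d,uv,z):
    o,v=ray(d,uv); return o+v*(z-o[2])/v[2]
def tri(d1,u1,d2,u2):
    o1,v1=ray(d1,u1);o2,v2=ray(d2,u2)
    t=np.linalg.lstsq(np.c_[v1,-v2],o2-o1,rcond=None)[0]
    a,b=o1+t[0]*v1,o2+t[1]*v2; return (a+b)/2,np.linalg.norm(a-b)*1000
def proj(d,P):
    T=np.linalg.inv(d["cam_to_world"]);q=T[:3,:3]@P+T[:3,3];s=q[:2]/q[2];s=s*(1+d["k1"]*(s@s))
    return s*d["fx"]+[d["cx"],d["cy"]]
E
python3 - <<'E'
from h import *
S=r.get_image("side");T=r.get_image("top")
sz=lambda x,y:(200+(x+.5)/5.9-.5,165+(y+.5)/5.9-.5)
tz=lambda x,y:(195+(x+.5)/5-.5,160+(y+.5)/5-.5)
# blobs
def blobs(d,x0,x1,y0,y1,thr,inv):
    g=d["color"].max(2)[y0:y1,x0:x1]; g=cv2.resize(g,None,fx=8,fy=8,interpolation=cv2.INTER_CUBIC)
    m=(g<thr if inv else g>thr).astype(np.uint8)
    n,l,s,c=cv2.connectedComponentsWithStats(m)
    for i in range(1,n):
        if s[i,4]>64*12: print(thr,inv,"area",s[i,4]/64,"c",np.round((c[i]+.5)/8-.5+[x0,y0],2),"bbox",np.round(s[i,:4]/8+[x0,y0,0,0],1))
print("T");blobs(T,222,272,186,225,150,0);blobs(T,230,248,228,250,45,1)
print("S");blobs(S,240,277,180,228,150,0);blobs(S,286,305,188,210,60,1)
P={"pin1":(sz(388,277),tz(175,293)),"pin2":(sz(306,122),tz(323,163)),"stub":(sz(345,181),tz(250,226)),"knobtop":(sz(565,174),tz(219,400)),"bolt1":(sz(271,290),tz(155,211)),"bolt2":(sz(415,155),tz(347,253))}
for k,(s,t) in P.items():
    p,e=tri(S,s,T,t); print(k,np.round(p*1000,1),"miss",round(e,1))
E
```

```text
T
150 0 area 98.15625 c [225.77 191.96] bbox [222.  186.   11.5  12.8]
150 0 area 462.40625 c [258.03 198.33] bbox [231.1 186.   40.9  39. ]
150 0 area 21.171875 c [225.55 201.92] bbox [223.5 199.8   5.2   5.5]
150 0 area 21.1875 c [263.72 210.27] bbox [261.8 208.1   5.1   5.4]
150 0 area 14.78125 c [222.31 217.38] bbox [222.  211.5   2.5  11.2]
150 0 area 60.4375 c [229.71 218.12] bbox [225.9 214.4   8.9   8.8]
150 0 area 47.84375 c [247.67 222.97] bbox [236.2 220.6  20.    4.4]
45 1 area 113.265625 c [238.66 239.92] bbox [233.4 234.2  11.5  13. ]
S
150 0 area 444.03125 c [256.37 187.6 ] bbox [240.  180.   37.   28.4]
150 0 area 53.84375 c [258.11 195.14] bbox [250.  189.9  17.   11.2]
150 0 area 113.6875 c [273.78 217.87] bbox [267.  204.8  10.   23.2]
150 0 area 63.71875 c [265.41 211.72] bbox [260.5 208.5  10.9   7.6]
150 0 area 25.890625 c [245.42 213.84] bbox [242.5 211.9   6.9   5. ]
150 0 area 97.671875 c [250.44 225.44] bbox [240.  222.9  25.    5.1]
60 1 area 177.890625 c [295.1  198.59] bbox [289.1 191.2  13.4  15.9]
pin1 [550.9  69.8  85.5] miss 3.3
pin2 [625.3  -5.2  84. ] miss 1.9
stub [587.8  32.   92.8] miss 3.5
knobtop [489.2  41.1 140.4] miss 5.3
bolt1 [597.   84.2  71.7] miss 2.3
bolt2 [579.6 -20.6  70. ] miss 2.0
```

```bash
cat >> h.py <<'E'
from scipy.spatial.transform import Rotation as Ro
def togo(P):  # shift in tool axes, cm, to put TCP at P(mm)
    s=r.get_state();R=Ro.from_rotvec(s["orientation"]).as_matrix()
    return np.round(R.T@(np.array(P)/1000-s["tcp_pos"])*100,2)
E
python3 - <<'E'
from h import *
s=r.get_state();print(np.round(Ro.from_rotvec(s["orientation"]).as_matrix(),3))
print(togo([551,70,150]),togo([625,-5,150]),togo([489,41,200]))
E
```

```text
[[-0.971 -0.     0.24 ]
 [-0.24   0.001 -0.971]
 [ 0.    -1.    -0.001]]
[-55.17   9.53 -53.5 ] [-60.55   9.52 -44.44] [-48.45   4.53 -52.18]
```

```bash
python3 -m crank '[[-15,1,-11,0,-0.33,0,0],[-15,1,-11,0,-0.33,0,0],[-15,1,-11,0,-0.33,0,0],[-15,1,-11,0,-0.33,0,0],[-15,1,-11,0,-0.33,0,0],[-30,2,-22,0,-0.66,0,0],[-30,2,-22,0,-0.66,0,0],[-30,2,-22,0,-0.66,0,0],[-30,2,-22,0,-0.66,0,0],[-30,2,-22,0,-0.66,0,0],[-45,3,-33,0,-1,0,0],[-45,3,-33,0,-1,0,0],[-45,3,-33,0,-1,0,0],[-45,3,-33,0,-1,0,0],[-45,3,-33,0,-1,0,0],[-60.5,4.5,-44.4,0,-1.33,0,0],[-60.5,4.5,-44.4,0,-1.33,0,0],[-60.5,4.5,-44.4,0,-1.33,0,0],[-60.5,4.5,-44.4,0,-1.33,0,0],[-60.5,4.5,-44.4,0,-1.33,0,0]]' 40; python3 - <<'E'
from h import *
s=r.get_state();print(s["time_s"],s["joints"],np.round(Ro.from_rotvec(s["orientation"]).as_matrix(),3))
print(togo([625,-5,100]))
E
```

```text
time_s: 1.87
tcp_pos: [0.6266, -0.0026, 0.1996]
orientation: [-1.21, 1.206, -1.205]
contact_force: [0.1, -1.2, 0.4]
finger_gap: -0.0
1.8667 [-4.67685887e-03  3.83200525e-01 -5.38495549e-02  1.13334901e+00
  9.39305834e-04  1.56164611e+00] [[ 0.004  0.     1.   ]
 [-1.     0.001  0.004]
 [-0.001 -1.     0.   ]]
[ 0.25  9.96 -0.17]
```

```bash
python3 -m crank '[[0.25,3,-0.17,0,0,0,0],[0.25,6,-0.17,0,0,0,0],[0.25,8,-0.17,0,0,0,0],[0.25,9,-0.17,0,0,0,0],[0.25,9,-0.17,0,0,0,0]]'; python3 - <<'E'
from h import *
for n in("side","top"):
    d=r.get_image(n); P=r.get_state()["tcp_pos"]-[0,0,r.tips_ahead]; u=proj(d,P); print(n,u)
    x,y=(int(v) for v in u); x,y=x-35,y-35
    cv2.imwrite(f"pics/{n}1.png",cv2.resize(d["color"][y:y+70,x:x+70],None,fx=7,fy=7,interpolation=cv2.INTER_CUBIC))
E
python3 -c "
import cv2,numpy as np
cv2.imwrite('pics/p1.png',cv2.resize(np.hstack([cv2.imread('pics/side1.png'),cv2.imread('pics/top1.png')]),(800,400)))"
```

```text
time_s: 2.28
tcp_pos: [0.621, -0.0084, 0.1075]
orientation: [-1.214, 1.211, -1.205]
contact_force: [-1.0, 1.1, -0.6]
finger_gap: -0.0002
side [253.41819645 181.49377744]
top [260.42019551 191.5737519 ]
```

View pics/p1.png

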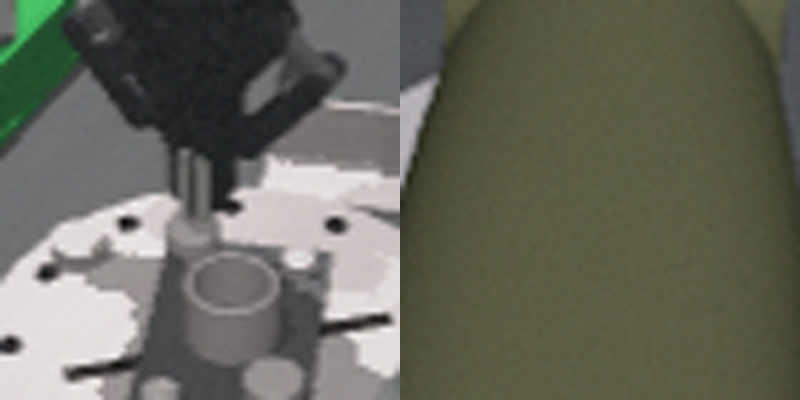

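The side view shows the shut fingertips about 10 mm above pin 2's head, at crop (192,228). The top view is blocked by the arm. I'll let it settle and check the offset.

```bash
python3 -m crank '[[0,0,0,0,0,0,0],[0,0,0,0,0,0,0],[0,0,0,0,0,0,0]]'; python3 -c "
from h import *
print(togo([625,-5,89]))"
```

```text
time_s: 2.63
tcp_pos: [0.6241, -0.0086, 0.1119]
orientation: [-1.208, 1.206, -1.209]
contact_force: [0.3, 0.6, -0.6]
finger_gap: -0.0001
[-0.36  2.29  0.09]
```

```bash
python3 -m crank '[[-0.3,0.5,0,0,0,0,0],[-0.3,1,0,0,0,0,0],[-0.3,1.4,0,0,0,0,0],[-0.3,1.7,0,0,0,0,0],[-0.3,1.7,0,0,0,0,0]]';python3 -m crank '[[0,0.2,0,0,0,0,0],[0,0.4,0,0,0,0,0],[0,0.4,0,0,0,0,0]]'
```

```text
time_s: 3.05
tcp_pos: [0.6234, -0.0052, 0.093]
orientation: [-1.209, 1.207, -1.208]
contact_force: [0.8, 1.0, 1.2]
finger_gap: 0.0002
time_s: 3.3
tcp_pos: [0.6234, -0.0052, 0.0894]
orientation: [-1.209, 1.207, -1.208]
contact_force: [0.1, 0.7, 4.3]
finger_gap: -0.0002
```

```bash
python3 -m crank '[[0,0.1,0,0,0,0,0],[0,0.2,0,0,0,0,0],[0,0.2,0,0,0,0,0]]';python3 -m crank '[[0,0.1,0,0,0,0,0],[0,0.2,0,0,0,0,0],[0,0.2,0,0,0,0,0]]'
```

```text
time_s: 3.55
tcp_pos: [0.6235, -0.0052, 0.089]
orientation: [-1.209, 1.207, -1.208]
contact_force: [-3.4, 1.0, 13.9]
finger_gap: 0.0002
time_s: 3.8
tcp_pos: [0.6236, -0.0052, 0.0888]
orientation: [-1.208, 1.206, -1.208]
contact_force: [-10.0, 1.6, 26.6]
finger_gap: -0.0003
```

Stops hard at TCP 0.089, so the tips are at 75 mm and the pin is home. Next I'll lift and go to pin 1.

```bash
python3 -m crank '[[0,-3,0,0,0,0,0],[0,-6,0,0,0,0,0],[-2,-6,-2,0,0,0,0],[-5,-6,-5,0,0,0,0],[-7.5,-6,-7.3,0,0,0,0],[-7.5,-6,-7.3,0,0,0,0],[-7.5,-6,-7.3,0,0,0,0],[-7.5,-6,-7.3,0,0,0,0],[-7.5,-6,-7.3,0,0,0,0]]'; python3 - <<'E'
from h import *
print(togo([551,70,100]))
d=r.get_image("side");cv2.imwrite("pics/s2.png",cv2.resize(d["color"][130:260,190:330],(800,743),interpolation=cv2.INTER_CUBIC)[:600])
E
```

```text
time_s: 4.55
tcp_pos: [0.5506, 0.0688, 0.1452]
orientation: [-1.21, 1.208, -1.209]
contact_force: [0.9, -0.7, 0.4]
finger_gap: -0.0001
[-0.12  4.52  0.04]
```

View pics/s2.png

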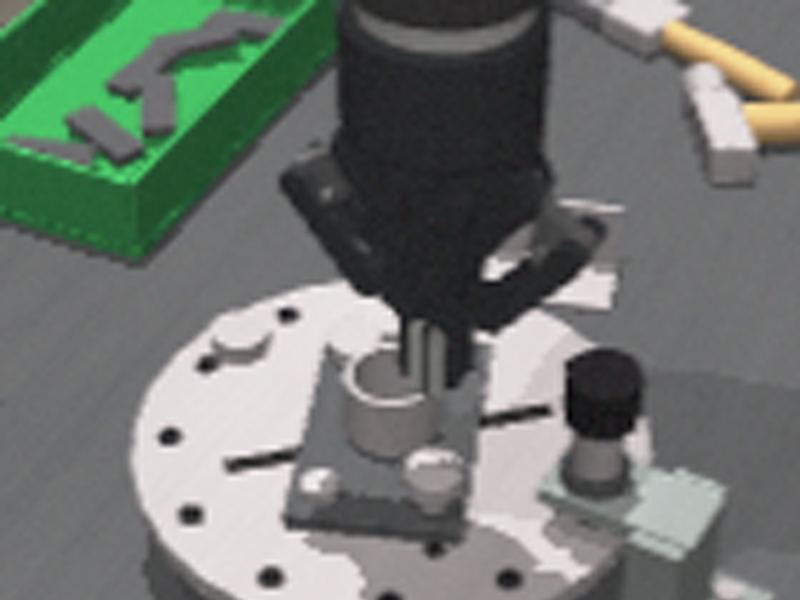

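The side view shows pin 2 (the far one) down, and the shut fingers beside the stub. The linkage knuckles stick out along the jaw direction and could come near the knob at pin 1. So I'll turn the jaw axis along world y first, after checking which way joint 6 turns.

```bash
python3 -c "
from h import *
print(r.get_state()['joints'])"; python3 -m crank '[[0,0,0,0,0.1,0,0],[0,0,0,0,0.1,0,0],[0,0,0,0,0.1,0,0]]';python3 -c "
from h import *
print(r.get_state()['joints'])"
```

```text
[ 1.24278998e-01  2.90096943e-01 -3.15001728e-01  9.65419430e-01
 -2.87350695e-04  1.69412715e+00]
time_s: 4.85
tcp_pos: [0.5504, 0.0688, 0.1451]
orientation: [-1.162, 1.28, -1.28]
contact_force: [0.8, -0.2, -0.6]
finger_gap: 0.0001
[ 1.24314673e-01  2.89950158e-01 -3.15336719e-01  9.65679681e-01
 -6.89241591e-05  1.79189594e+00]
```

```bash
python3 -m crank '[[0,0,0,0,-0.8,0,0],[0,0,0,0,-0.8,0,0],[0,0,0,0,-0.8,0,0],[0,0,0,0,-0.8,0,0],[0,0,0,0,-0.8,0,0],[0,0,0,0,-0.8,0,0],[0,0,0,0,-0.8,0,0],[0,0,0,0,-1.67,0,0],[0,0,0,0,-1.67,0,0],[0,0,0,0,-1.67,0,0],[0,0,0,0,-1.67,0,0],[0,0,0,0,-1.67,0,0],[0,0,0,0,-1.67,0,0],[0,0,0,0,-1.67,0,0],[0,0,0,0,-1.67,0,0],[0,0,0,0,-1.67,0,0],[0,0,0,0,-1.67,0,0]]';python3 -c "
from h import *
s=r.get_state();print(s['joints'],np.round(Ro.from_rotvec(s['orientation']).as_matrix(),3))
print(togo([551,70,110]))"
```

```text
time_s: 6.27
tcp_pos: [0.55, 0.0692, 0.1452]
orientation: [-1.571, 0.001, -0.001]
contact_force: [0.3, -0.8, -0.1]
finger_gap: 0.0
[ 1.25133145e-01  2.89180458e-01 -3.15989871e-01  9.65682184e-01
 -2.68056913e-06  1.26282385e-01] [[ 1.    -0.     0.001]
 [-0.001 -0.     1.   ]
 [-0.    -1.    -0.   ]]
[0.1  3.52 0.08]
```

```bash
python3 -m crank '[[0.1,2,0.1,0,0,0,0],[0.1,3.5,0.1,0,0,0,0],[0.1,4.1,0.1,0,0,0,0],[0.1,4.1,0.1,0,0,0,0],[0.1,4.1,0.1,0,0,0,0]]'; python3 - <<'E'
from h import *
print(togo([551,70,89]))
d=r.get_image("side");cv2.imwrite("pics/s3.png",cv2.resize(d["color"][150:250,210:343],(798,600),interpolation=cv2.INTER_CUBIC)[:600])
E
```

```text
time_s: 6.68
tcp_pos: [0.5508, 0.0703, 0.1044]
orientation: [-1.571, 0.0, 0.001]
contact_force: [-0.5, -0.0, 1.4]
finger_gap: 0.0
[ 0.02  1.54 -0.03]
```

View pics/s3.png

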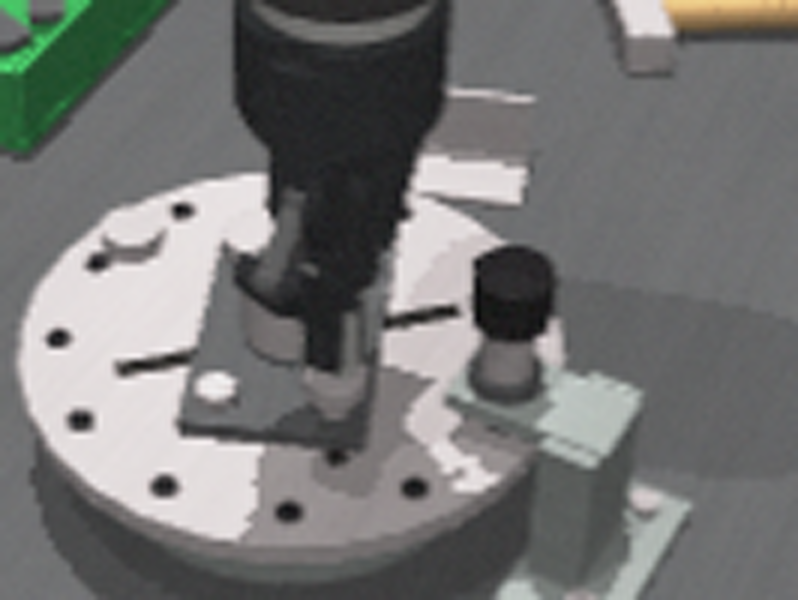

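The fingertips are just above pin 1's head, at crop (335,370). The gripper is clear of the knob, though a knuckle hangs over the stub, so I'll press in small steps.

```bash
python3 -m crank '[[0,0.3,0,0,0,0,0],[0,0.6,0,0,0,0,0],[0,0.9,0,0,0,0,0],[0,0.9,0,0,0,0,0]]';python3 -m crank '[[0,0.2,0,0,0,0,0],[0,0.4,0,0,0,0,0],[0,0.4,0,0,0,0,0]]';python3 -m crank '[[0,0.2,0,0,0,0,0],[0,0.3,0,0,0,0,0],[0,0.3,0,0,0,0,0]]'
```

```text
time_s: 7.07
tcp_pos: [0.5519, 0.0705, 0.096]
orientation: [-1.571, -0.003, -0.001]
contact_force: [1.3, -0.5, 0.5]
finger_gap: 0.0004
time_s: 7.32
tcp_pos: [0.5519, 0.0705, 0.0921]
orientation: [-1.571, -0.003, -0.001]
contact_force: [1.1, 0.2, 3.1]
finger_gap: -0.0
time_s: 7.57
tcp_pos: [0.5519, 0.0705, 0.0891]
orientation: [-1.571, -0.003, -0.001]
contact_force: [1.2, 1.2, 4.2]
finger_gap: -0.0002
```

```bash
python3 -m crank '[[0,0.1,0,0,0,0,0],[0,0.2,0,0,0,0,0],[0,0.2,0,0,0,0,0]]';python3 -m crank '[[0,0.1,0,0,0,0,0],[0,0.2,0,0,0,0,0],[0,0.2,0,0,0,0,0]]'
```

```text
time_s: 7.82
tcp_pos: [0.552, 0.0705, 0.0889]
orientation: [-1.57, -0.003, -0.001]
contact_force: [-5.1, -0.2, 20.3]
finger_gap: -0.0001
time_s: 8.07
tcp_pos: [0.5522, 0.0706, 0.0887]
orientation: [-1.57, -0.004, -0.002]
contact_force: [-10.8, -1.2, 35.5]
finger_gap: -0.0003
```

```bash
python3 -m crank '[[0,-4,0,0,0,0,0],[0,-8,0,0,0,0,0],[0,-10,0,0,0,0,1],[-3,-11,-1.5,0,0,0,1],[-6.3,-11,-2.9,0,0,0,1],[-6.3,-11,-2.9,0,0,0,1],[-6.3,-11,-2.9,0,0,0,1],[-6.3,-11,-2.9,0,0,0,1],[-6.3,-11,-2.9,0,0,0,1]]' 40; python3 - <<'E'
from h import *
print(togo([489,41,127-5]))
d=r.get_image("side");cv2.imwrite("pics/s4.png",cv2.resize(d["color"][150:250,210:343],(798,600),interpolation=cv2.INTER_CUBIC)[:600])
d=r.get_image("top");cv2.imwrite("pics/t4.png",cv2.resize(d["color"][160:280,195:295],(500,600),interpolation=cv2.INTER_CUBIC))
E
```

```text
time_s: 8.82
tcp_pos: [0.4889, 0.0415, 0.1943]
orientation: [-1.571, -0.002, 0.0]
contact_force: [0.1, 0.0, 0.4]
finger_gap: 0.0831
[ 0.01  7.23 -0.06]
```

View pics/s4.png

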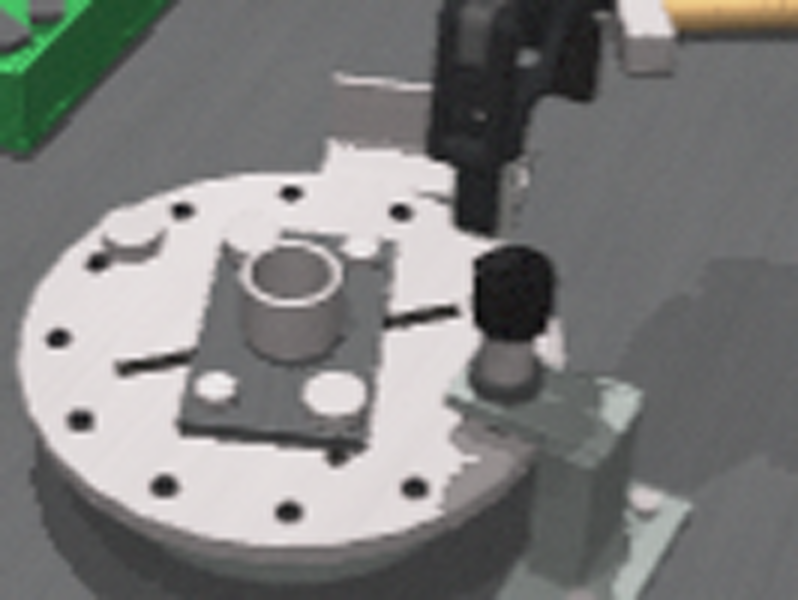

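View pics/t4.png

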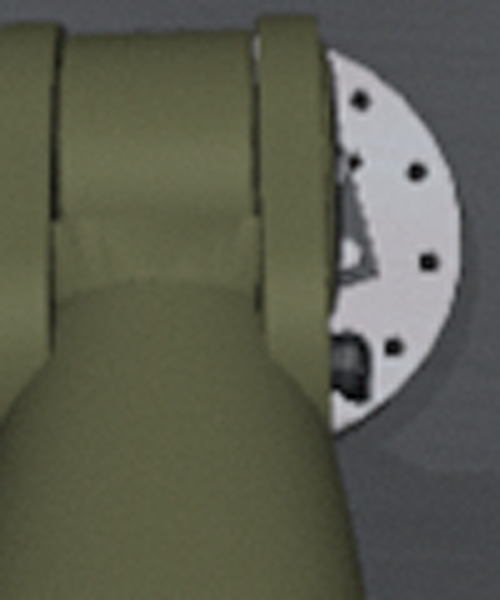

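Both heads now look flush on the plate, near at crop (335,393) and far at (250,235). A quick numeric check before the knob.

```bash
python3 - <<'E'
from h import *
d=r.get_image("side")
g=cv2.resize(d["color"].max(2)[205:226,256:275],None,fx=8,fy=8,interpolation=cv2.INTER_CUBIC)
n,l,s,c=cv2.connectedComponentsWithStats((g>150).astype(np.uint8))
for i in range(1,n): print(s[i,4]/64,(c[i]+.5)/8-.5+[256,205])
for P in([.551,.0698,.0855],[.551,.0698,.075],[.5876,.032,.095]):print(proj(d,np.array(P)))
u=np.array([210+(252.5)/6-.5,150+236.5/6-.5]);print(u,proj(d,np.array([.6253,-.0052,.084])),proj(d,np.array([.6253,-.0052,.075])))
E
```

```text
56.40625 [273.00193906 217.00512465]
67.15625 [265.29984877 215.11153443]
10.21875 [259.31097095 224.87041284]
[265.97048011 211.70720993]
[265.89741353 214.89082529]
[258.84437388 194.81870829]
[251.58333333 188.91666667] [251.80552778 185.35509238] [251.83869877 188.02695035]
```

Pin 1's head dropped from row 211.7 to 215.1 (home predicts 214.9). Pin 2's went from about 185.5 to 188.9 (home predicts 188.0). Both are home, so on to the knob.

```bash
python3 -m crank '[[0,2,0,0,0,0,1],[0,4,0,0,0,0,1],[0,6,0,0,0,0,1],[0,7.2,0,0,0,0,1],[0,7.2,0,0,0,0,1],[0,7.2,0,0,0,0,1]]' 40; python3 - <<'E'
from h import *
print(togo([489,41,127-5]))
d=r.get_image("side");cv2.imwrite("pics/s5.png",cv2.resize(d["color"][150:250,230:363],(798,600),interpolation=cv2.INTER_CUBIC)[:600])
E
```

```text
time_s: 9.47
tcp_pos: [0.4877, 0.0414, 0.1218]
orientation: [-1.571, 0.0, 0.002]
contact_force: [-0.2, -0.5, -0.0]
finger_gap: 0.0853
[ 0.13 -0.02 -0.04]
```

View pics/s5.png

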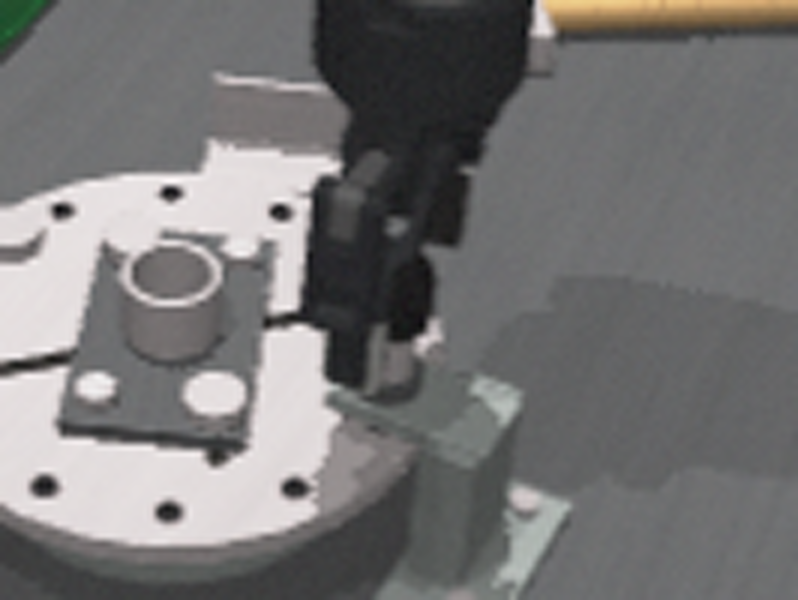

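The open fingers straddle the knob, near one at crop (350,340) and the knob behind it at (410,300), clear of the barrel. Closing.

```bash
python3 -m crank '[[0.1,0,0,0,0,0,0],[0.1,0,0,0,0,0,0],[0.1,0,0,0,0,0,0],[0.1,0,0,0,0,0,0],[0.1,0,0,0,0,0,0],[0.1,0,0,0,0,0,0],[0.1,0,0,0,0,0,0],[0.1,0,0,0,0,0,0],[0.1,0,0,0,0,0,0],[0.1,0,0,0,0,0,0]]' 70
```

```text
time_s: 10.35
tcp_pos: [0.4894, 0.0406, 0.1232]
orientation: [-1.572, -0.002, -0.0]
contact_force: [-0.7, -2.5, 5.8]
finger_gap: 0.0302
```

```bash
python3 -m crank '[[0,-0.3,0,0,0,0,0],[0,-0.6,0,0,0,0,0],[0,-0.8,0,0,0,0,0],[0,-0.8,0,0,0,0,0]]'; python3 - <<'E'
from h import *
d=r.get_image("side");cv2.imwrite("pics/s6.png",cv2.resize(d["color"][150:250,230:363],(798,600),interpolation=cv2.INTER_CUBIC)[:600])
E
```

```text
time_s: 10.68
tcp_pos: [0.4893, 0.0406, 0.1301]
orientation: [-1.573, -0.001, 0.0]
contact_force: [4.9, -3.5, -9.4]
finger_gap: 0.0304
```

View pics/s6.png

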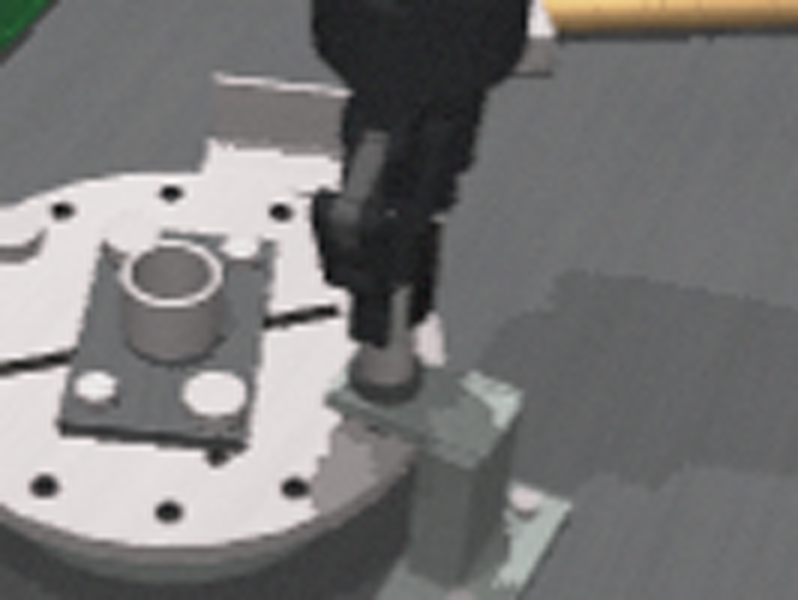

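The force is -9.4 N after about 7 mm, which matches the spring, so the knob is following. I'll continue to the stop.

```bash
python3 -m crank '[[0,-0.3,0,0,0,0,0],[0,-0.6,0,0,0,0,0],[0,-0.8,0,0,0,0,0],[0,-0.8,0,0,0,0,0]]' 90;python3 -m crank '[[0,-0.1,0,0,0,0,0],[0,-0.2,0,0,0,0,0],[0,-0.2,0,0,0,0,0]]';python3 -m crank '[[0,-0.1,0,0,0,0,0],[0,-0.2,0,0,0,0,0],[0,-0.2,0,0,0,0,0]]'
```

```text
time_s: 11.07
tcp_pos: [0.4892, 0.0406, 0.1377]
orientation: [-1.573, -0.001, 0.0]
contact_force: [5.6, -3.7, -12.7]
finger_gap: 0.03
time_s: 11.32
tcp_pos: [0.4893, 0.0406, 0.1395]
orientation: [-1.573, -0.001, 0.001]
contact_force: [6.0, -1.8, -13.3]
finger_gap: 0.0295
time_s: 11.57
tcp_pos: [0.4893, 0.0406, 0.1413]
orientation: [-1.573, -0.001, 0.001]
contact_force: [6.7, -3.0, -14.9]
finger_gap: 0.0298
```

```bash
python3 -m crank '[[0,-0.1,0,0,0,0,0],[0,-0.2,0,0,0,0,0],[0,-0.2,0,0,0,0,0]]'; python3 -m crank '[[0,-0.05,0,0,0,0,0],[0,-0.1,0,0,0,0,0],[0,-0.1,0,0,0,0,0]]'
```

```text
time_s: 11.82
tcp_pos: [0.4892, 0.0405, 0.1416]
orientation: [-1.573, 0.0, 0.001]
contact_force: [12.7, -1.9, -30.5]
finger_gap: 0.0296
time_s: 12.07
tcp_pos: [0.4892, 0.0405, 0.1416]
orientation: [-1.573, 0.001, 0.002]
contact_force: [15.3, -2.0, -38.9]
finger_gap: 0.0295
```

The stop is firm at z 0.1416. I'll ease off a little but keep it against the stop, then check that it holds.

```bash
python3 -m crank '[[0,0.13,0,0,0,0,0],[0,0.13,0,0,0,0,0],[0,0.13,0,0,0,0,0]]'; python3 -m crank '[[0,0,0,0,0,0,0],[0,0,0,0,0,0,0],[0,0,0,0,0,0,0],[0,0,0,0,0,0,0],[0,0,0,0,0,0,0],[0,0,0,0,0,0,0],[0,0,0,0,0,0,0],[0,0,0,0,0,0,0],[0,0,0,0,0,0,0],[0,0,0,0,0,0,0],[0,0,0,0,0,0,0],[0,0,0,0,0,0,0]]'; python3 - <<'E'
from h import *
d=r.get_image("side");cv2.imwrite("pics/s7.png",cv2.resize(d["color"][150:250,230:363],(798,600),interpolation=cv2.INTER_CUBIC)[:600]);cv2.imwrite("pics/s7f.png",d["color"])
E
```

```text
time_s: 12.32
tcp_pos: [0.4892, 0.0406, 0.1415]
orientation: [-1.573, 0.0, 0.001]
contact_force: [12.0, -3.5, -27.0]
finger_gap: 0.0297
time_s: 13.32
tcp_pos: [0.4891, 0.0406, 0.1415]
orientation: [-1.573, 0.0, 0.001]
contact_force: [11.3, -2.5, -27.6]
finger_gap: 0.0301
```

View pics/s7.png

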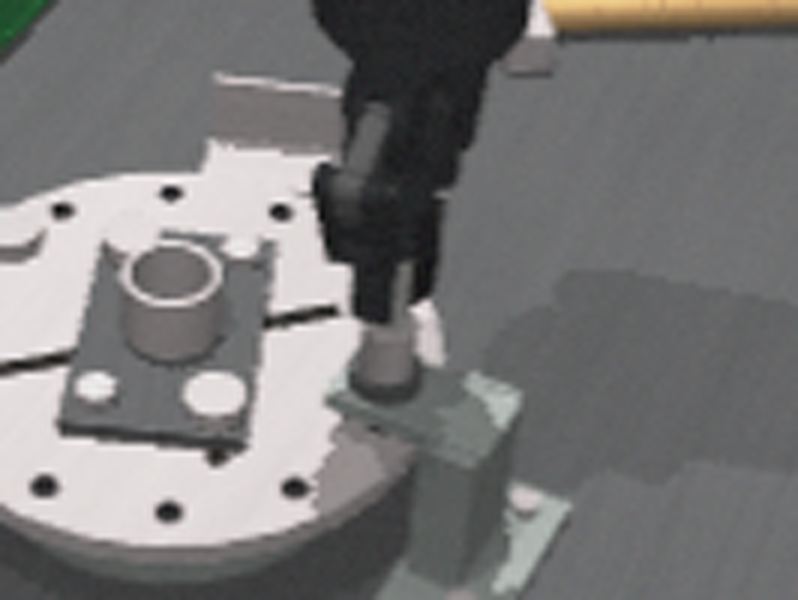

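View pics/s7f.png

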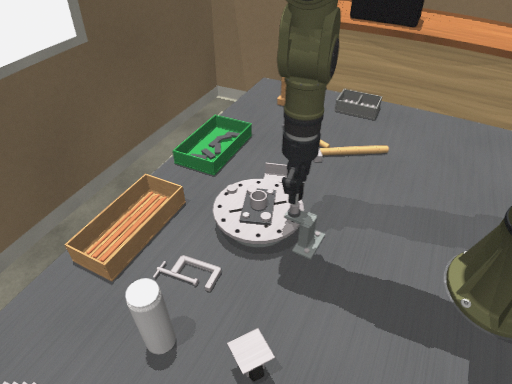

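The fingers hold the raised knob at crop (390,280), and both pins are down at (215,393) and (130,235). The bystanders in view have not moved, and the hold was steady for a full second. Handing in.

```bash
python3 -c "
from plant import r
print(r.sign_off())"
```

```text
the job is handed in; nothing more can be done
None
```

Both locating pins are home, and the plunger knob was pulled up to its stop. I handed in at about 13.4 s with the fingers still holding it.

- **Pins:** I pressed each pin with the shut fingertips until it stopped hard, with the tips 75 mm above the bench (about 27 N and 36 N). A side picture agreed for both: pin heads at rows 215.1 and 188.9, against 214.9 and 188.0 expected for home. The second match is the looser one and was read by eye.
- **Plunger:** I pulled only after both pins were home. The tool rose about 18.3 mm, and the force followed the spring to about 15 N, then rose to 39 N at the stop. I eased off to about 27 N, and the position and grip stayed steady for one second before handing in.
- **Other checks:** The finger gap on the knob read 30 mm against its 32 mm diameter. I put this down to some give in the pads, since the pull force showed the grip was not slipping. The top camera was blocked by the arm, so the last look was from the side only. In that picture, none of the loose things I could see had moved; the brush and part of the hammer were hidden behind the arm.

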